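# Shut and latch the specimen box

### The arm

A 6-joint arm with a two-finger parallel gripper is mounted at the origin on the work surface; the furniture and walls round the work are solid. World frame = base frame: x ahead of the robot, y to its left, z up, the work surface at z = 0. Lengths are in m, angles in rad, forces in N, time in s.
With the tool pointing down it reaches from about 0.3 to 0.85 m from the base axis. Payload 4.2 kg.
Tool frame: the origin (TCP) lies at the very end of the fingers, on their centre line; the grasp point (between the pads) lies env.grip_point_offset behind it (env.grip_point_offset is the distance from the TCP to the grasp point, in m); z points along the fingers, y is the direction in which the jaws open and shut (so a half turn about z gives the same grasp; the last joint's range is limited). The gripper opens to 91 mm and grips with 3 to 60 N. Pads are 32 mm wide; open, the fingers measure 118 mm over their backs; the gripper's body (76 mm by 178 mm) begins 60 mm behind the grasp point.
Start: joints at [-1.273, 0.32, 1.565, -0, 1.257, -0.02], TCP at [0.18, -0.546, 0.214] pointing down, gripper open.
Joint ranges: [-3.11, 3.11], [-0.84, 2.01], [0.21, 2.61], [-1.34, 4.49], [0.05, 2.63], [-2.56, 2.56]. Speed limits (rad/s): [2.57, 2.57, 3.14, 3.14, 3.14, 3.14].

### API

Orientations are given as a unit quaternion [x, y, z, w].
In Python, from rig import env, cams gives the robot as it stands.
- The arm moves only by the tool move_arm, never from a script. Its argument "series" is a list of rows, each a list of 7 numbers: the turn, a rotation vector about the tool's x, y, z in rad, then the shift along the tool's x, y, z in mm, then the gripper command: -1 is shut, 1 is fully open, values between are in proportion. In form: [[wx, wy, wz, x, y, z, fingers], ...]. A call has 1 to 20 rows; each row is the pose to reach, as a shift and turn from the pose measured when the call began, along the tool's axes at that moment; what a row does not reach only later rows make up. A row lasts 1/8 s, in which the tool goes at most 62.5 mm and 10.7 degrees, less where a joint would pass 70% of its speed; a pose out of reach is approached as far as the arm can. A call with a gripper value outside its range is refused whole. The fingers move at their own pace and stop on an object; "newtons" is the grip in N (left out, the last holds). Time passes only in rows, so rows that repeat a pose let the fingers close. It gives the time, the measured TCP pose, the force and the opening at its end, in the units of the state.
- env.state(): the state, without advancing time (a new reading comes with each control period).
- cams.read_camera(name): name is "scene" or "top" or "wrist"; returns (picture, depth): 384x512x3 uint8, red, green, blue; 384x512 float32, m along the optical axis (not along the pixel's ray), 0 where there is no reading.
- cams.calibration(name): a dict with "fov_y" (degrees; the focal length in pixels is half the picture's height over the tangent of half this angle, whatever the lens; pixels are square), "cx", "cy" (the principal point, pixels), "R" (3x3) and "t" (3): a world point X has camera coordinates R X + t. Camera axes: x right, y down, z forward; pixel columns grow to the right and rows downward; lengths in m; the calibration is good to about 2 mm. A picture is of the moment at which its call begins: read the wrist's pose just before it. calibration takes no time and is no camera call; for the wrist camera it gives the pose at the moment of the call.
- env.job_done(): hands the job in, once; it reports no verdict.
The state is a dict: "t": time; "q": joint angles; "qd": joint speeds; "effort": joint torques, N m; "tool_pos": TCP position; "tool_rot": TCP orientation; "ft_force": force on the tool from outside, world axes, zero at the start; "wrist_torque": the same for the moment, N m; "width": finger opening in m.
Only numpy, scipy, OpenCV 4.12 (cv2) and the standard library are available. Lean on these libraries where they do the work, as an engineer would, in place of code of your own. Each camera call takes 0.05 s, during which the arm holds its last target. There are 200 camera calls.

### The job

Close up the wooden specimen box using the fingertips only: push its sliding cover fully shut without slamming it, and only then push the swivel catch all the way round across the front of the cover. Do not lift or shift the samples in the box, and leave the loupe and the metal slug beside it where they are.

Things in the scene. Friction and masses are not known exactly. Their poses are not given: they have to be found in the camera images.
- specimen_box: light wooden specimen box, 130 x 90 mm and 40 mm high, fixed to the worktop, open at the front (its -x side) above a low front wall. Origin: centre of its underside, on the worktop; x from front to back, y to the left (seen from the front), z up. A dark steel bracket, 34 mm high, sits at its front right corner and carries the catch
- cover (a joint): travel of the darker wooden sliding cover in m: 0 = fully shut, at most 0.095; it slides out of the front along the box's -x. It stays where it is left and takes about 2 N to slide
- cover_pull (a point): middle of the top front edge of the cover's upright pull, a wooden strip 75 mm wide (box y), 10 mm thick and standing 15 mm above the cover board, its top 52 mm above the worktop; its flat front face runs from 29 to 52 mm above the worktop and this point lies on it, at the top. When shut it is 65 mm in front of the box's origin
- catch (a joint): angle of the steel swivel catch in rad, about a vertical pivot: 0 = closed, the bar lies along the box's +y across the front of the shut cover (stop); 1.57 = swung open, the bar points straight out to the front (box -x); at most 2.1. Seen from above it closes clockwise. It stays where it is left; about 1 N at the pin moves it
- catch_pivot (a point): top of the pivot of the catch, 79 mm in front of and 56 mm to the right (-y) of the box's origin, 50 mm above the worktop
- catch_pin (a point): top centre of the catch's upright round thumb pin, 10 mm in diameter, 60 mm from the pivot axis; it rises 21 mm above the bar, from 44 to 65 mm above the worktop. The bar is 12 mm wide and lies 36 to 44 mm above the worktop
- lamp_transformer: fixed, keep clear: grey transformer left of the box, 105 x 165 mm (its x, y), 72 mm high, knobs up to 120 mm; origin about the centre of its underside. Also fixed: microscope nearer the robot (round stage, radius 0.1 m about x 0.19, y -0.26, 0.32 m high; focus knobs as far as x 0.34, 0.15 m high), and the oblique wall ahead, about x + 0.5 y = 0.67 where y is over 0
- loupe: bystander: black stand loupe, 33 mm in diameter, 35 mm high, left of the box; origin at the centre of its underside
- slug: bystander: dark round metal slug, a cylinder 27 mm in diameter and 27 mm high, right of the box; origin at the centre of its underside
- specimen_0: round moulded metal sample, 30 mm in diameter, 16 to 19 mm high, lying loose on the floor of the box, 6 mm above the worktop; origin at the centre of its underside
- specimen_3: round moulded metal sample, 30 mm in diameter, 16 to 19 mm high, lying loose on the floor of the box, 6 mm above the worktop; origin at the centre of its underside
- specimen_5: round moulded metal sample, 30 mm in diameter, 16 to 19 mm high, lying loose on the floor of the box, 6 mm above the worktop; origin at the centre of its underside
There are look-alikes about, which are no part of the job. Of the things that look like the specimen_box, the smaller one is meant.

How it is judged:
By the outcome, as a careful person would: the job done as asked, in the order asked, and still so for the second after the job is handed in, with the robot touching nothing.
It also fails if it takes over 48 s, if anything falls off the work surface, if the arm or the gripper's body presses on something with over 40 N, if the wrist force passes 120 N, or if a joint passes its speed limit or range.

## Working session

There is one attempt and no reset: what is moved stays moved. The work goes in short steps, Python scripts to look and compute and a tool call to move; the robot and the scene stay as the last step left them, time stands still between calls to the robot, and variables do not carry over. Pictures are saved under pics/ and viewed, about 8 in all and at most 12, crops included, and the job is handed in when it is done.

Besides the shell and the picture viewer there is one more tool, called after ">>>" as name(argument=value, ...), one argument or row to a line, values as JSON. move_arm: Moves the arm, as the interface text tells. Its arguments: {"type":"object","properties":{"series":{"type":"array","items":{"type":"array","items":{"type":"number"}}},"newtons":{"type":"number"}},"required":["series"]}

```bash
mkdir -p pics
cat > h.py <<'E'
import numpy as np,cv2
from rig import env,cams
def snap(n,f):
    c=cams.calibration(n); p,d=cams.read_camera(n); np.savez(f'pics/{f}.npz',p=p,d=d,**{k:np.array(c[k]) for k in c})
    cv2.imwrite(f'pics/{f}.png',p[:,:,::-1]); return p,d,c
def load(f):
    z=np.load(f'pics/{f}.npz'); return z['p'],z['d'],z
def w(d,c,u,v,Z=None):
    f=192/np.tan(np.radians(c['fov_y'])/2); R=np.array(c['R']);t=np.array(c['t'])
    r=np.array([(u-c['cx'])/f,(v-c['cy'])/f,1.])
    o=-R.T@t; dr=R.T@r
    s=(Z-o[2])/dr[2] if Z is not None else d[int(v),int(u)]
    return o+s*dr
E
python3 - <<'E'
from h import *
for n in('top','scene'):
    p,d,c=snap(n,n+'1'); print(n,c)
a=cv2.imread('pics/top1.png');b=cv2.imread('pics/scene1.png')
cv2.imwrite('pics/top1b.png',cv2.resize(a,(800,600),interpolation=cv2.INTER_CUBIC))
cv2.imwrite('pics/scene1b.png',cv2.resize(b,(800,600),interpolation=cv2.INTER_CUBIC))
print(env.state())
E
```

```text
top {'fov_y': 50.955671702792266, 'cx': 256.1121672744327, 'cy': 188.27019208584832, 'R': array([[ 0.00727649, -0.99973782, -0.0217104 ],
       [-0.99623699, -0.00537247, -0.08650433],
       [ 0.08636501,  0.02225815, -0.99601489]]), 't': array([-0.35815185,  0.58483287,  0.98317568])}
scene {'fov_y': 45.95122008226687, 'cx': 259.400501343107, 'cy': 194.75893618279503, 'R': array([[ 0.89040049, -0.45509116, -0.00888876],
       [-0.23492706, -0.44274095, -0.86532637],
       [ 0.38986696,  0.77257523, -0.50112999]]), 't': array([-0.67178741,  0.05457517,  1.13856262])}
{'t': 0.1, 'q': array([-1.27302525e+00,  3.20222432e-01,  1.56550078e+00, -2.73498471e-05,
        1.25740156e+00, -2.00301283e-02]), 'qd': array([ 0.00075574, -0.00076542, -0.00312414, -0.00099508, -0.00043012,
        0.00096896]), 'effort': array([ 4.10685807e-04, -4.13332808e+01, -2.32509899e+01,  7.29405787e-02,
        4.22856014e-02, -4.69420274e-05]), 'tool_pos': array([ 0.17952559, -0.54580541,  0.21322938]), 'tool_rot': array([ 9.87400882e-01,  1.58236884e-01, -1.18921458e-04, -7.56881476e-04]), 'ft_force': array([ 0.44978439,  0.04701216, -0.41007931]), 'wrist_torque': array([ 0.01814657, -0.06132364, -0.00907813]), 'width': 0.0911243404422836}
```

View pics/top1b.png

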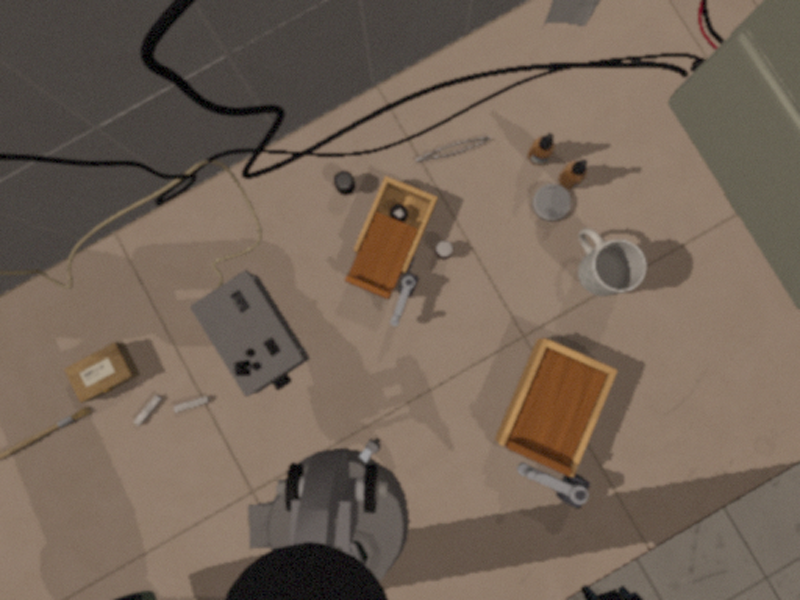

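View pics/scene1b.png

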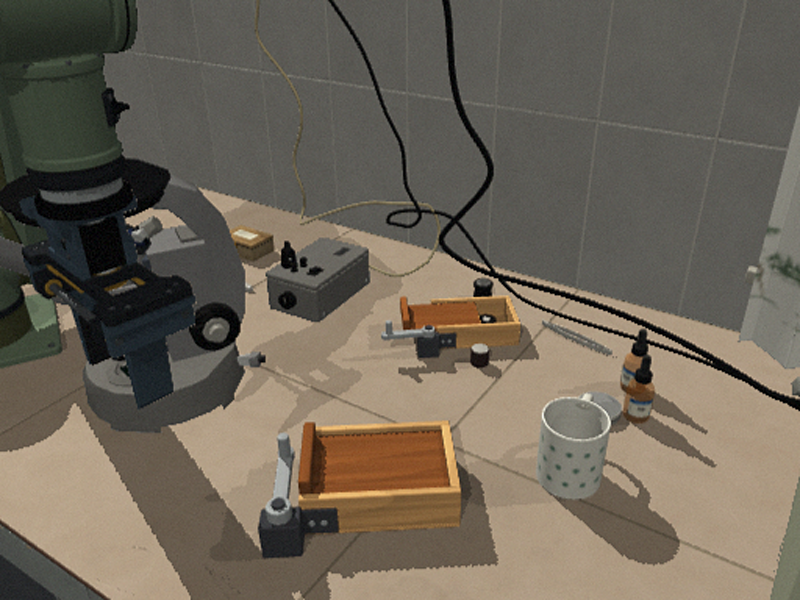

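Two things could be taken for the specimen box: the small one at top-view (392,240) with its cover part open, and the larger closed one at (557,405). I choose the smaller, at (392,240), and will check it in a close crop.

Run:
```python
from h import *
a=cv2.imread('pics/top1.png')[105:215,205:305]
cv2.imwrite('pics/crop1.png',cv2.resize(a,None,fx=5.4,fy=5.4,interpolation=cv2.INTER_CUBIC))
```

```text
(no output)
```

View pics/crop1.png

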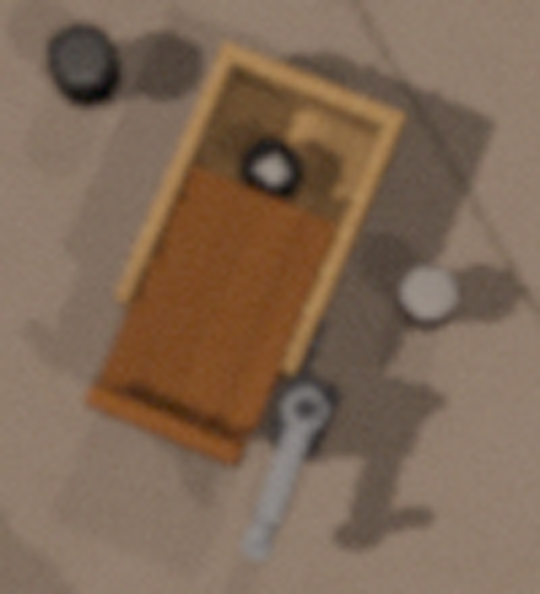

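The crop shows the small box. Its rim corners are at (225,45), (403,112), (290,375) and (122,298), the pull top edge runs (90,402)–(236,464), the pivot is at (305,405) and the pin at about (260,530). The slug is at (428,293) and the loupe at (85,62).

Run:
```python
from h import *
p,d,c=load('top1')
def P(u,v,Z): return w(d,c,205+(u+.5)/5.4-.5,105+(v+.5)/5.4-.5,Z)
bl,br,fr,fl=[P(*x,.04) for x in((225,45),(403,112),(290,375),(122,298))]
pv=P(305,405,.05);pin=P(262,528,.065);pl=P(90,402,.052);pr=P(236,464,.052)
for n,x in dict(bl=bl,br=br,fr=fr,fl=fl,pv=pv,pin=pin,pl=pl,pr=pr,slug=P(428,293,.027),loupe=P(85,62,.035)).items(): print(n,x.round(4))
for e in (br-fr,bl-fl): print('x axis yaw',np.degrees(np.arctan2(e[1],e[0])),np.linalg.norm(e))
for e in (bl-br,fl-fr,pl-pr): print('y axis yaw',np.degrees(np.arctan2(-e[0],e[1])),np.linalg.norm(e))
O=(bl+br+fr+fl)/4;print('O',O)
for yaw in(-26,-24,-22):
  a=np.radians(yaw);X=np.array([np.cos(a),np.sin(a)]);Y=np.array([-X[1],X[0]])
  m=(pl+pr)/2
  print(yaw,'O from pv',pv[:2]+.079*X+.056*Y,'pull',(m[:2]-O[:2])@X,(m[:2]-O[:2])@Y,'pin',(pin-pv)[:2]@X,(pin-pv)[:2]@Y,'pvrel',(pv-O)[:2]@X,(pv-O)[:2]@Y)
```

```text
bl [ 0.7736 -0.329   0.04  ]
br [ 0.7423 -0.411   0.04  ]
fr [ 0.6206 -0.36    0.04  ]
fl [ 0.6556 -0.283   0.04  ]
pv [ 0.6058 -0.367   0.05  ]
pin [ 0.5496 -0.3485  0.065 ]
pl [ 0.6065 -0.2704  0.052 ]
pr [ 0.5789 -0.3363  0.052 ]
slug [ 0.6606 -0.4232  0.027 ]
loupe [ 0.7668 -0.2638  0.035 ]
x axis yaw -22.741250397938472 0.13199004555799282
x axis yaw -21.292950600884684 0.12658372869280968
y axis yaw -20.86348483440369 0.08778271355777202
y axis yaw -24.482811099331354 0.08457524989088018
y axis yaw -22.716543132151248 0.07144102480755415
O [ 0.69801665 -0.34572178  0.04      ]
-26 O from pv [ 0.70136423 -0.35126186] pull -0.11326557186053567 -0.008062896895135275 pin -0.058587555450231345 -0.00805407000949034 pvrel -0.07356259592250498 -0.05951190984040424
-24 O from pv [ 0.70075806 -0.34793666] pull -0.11347796457809593 -0.004105073744545298 pin -0.05883294848417175 -0.006004487489411312 pvrel -0.07559471927789854 -0.05690835921906258
-22 O from pv [ 0.70003621 -0.34463463] pull -0.11355210187575823 -0.00014224919393571563 pin -0.05900666263290518 -0.003947589426246818 pvrel -0.07753474211232582 -0.05423547452807322
```

>>> move_arm(
  series=[
    [0,0,0,0,0,-60,-1],
    [0,0,0,50,-15,-87,-1],
    [0,0,0.15,110,-34,-87,-1],
    [0,0,0.3,165,-50,-87,-1],
    [0,0,0.45,220,-67,-87,-1],
    [0,0,0.6,275,-84,-87,-1],
    [0,0,0.71,330,-101,-87,-1],
    [0,0,0.71,385,-118,-87,-1],
    [0,0,0.71,435,-133,-87,-1],
    [0,0,0.71,435,-133,-87,-1],
    [0,0,0.71,435,-133,-87,-1],
    [0,0,0.71,435,-133,-87,-1],
  ],
  newtons=40,
)

```text
t: 1.6
tool_pos: [0.5503, -0.2845, 0.3005]
tool_rot: [0.981, -0.196, -0.001, -0.001]
ft_force: [-0.3, -0.8, -0.7]
width: 0.0001
```

Run:
```python
from h import *
s=env.state();print(s['t'],s['q'],s['tool_pos'],s['tool_rot'],s['width'],s['ft_force'],env.grip_point_offset)
p,d,c=snap('wrist','wr1');print(c)
a=cv2.imread('pics/wr1.png');cv2.imwrite('pics/wr1b.png',cv2.resize(a,(800,600),interpolation=cv2.INTER_CUBIC))
```

```text
1.6 [-4.96140652e-01  3.55935309e-01  1.29592096e+00  7.93489004e-04
  1.49116798e+00  1.46832007e+00] [ 0.5502582  -0.28447718  0.30046276] [ 9.80684449e-01 -1.95594845e-01 -5.67369942e-04 -5.88943096e-04] 8.169217134601498e-05 [-0.28490503 -0.82279775 -0.74776124] 0.0188
{'fov_y': 60.871208999671694, 'cx': 256.4802971760635, 'cy': 196.21743461977096, 'R': array([[-3.83455024e-01, -9.23559379e-01, -5.64429930e-04],
       [-8.85952249e-01,  3.67668063e-01,  2.82681459e-01],
       [-2.60865590e-01,  1.08895684e-01, -9.59213675e-01]]), 't': array([-0.05236582,  0.53437473,  0.64940892])}
```

View pics/wr1b.png

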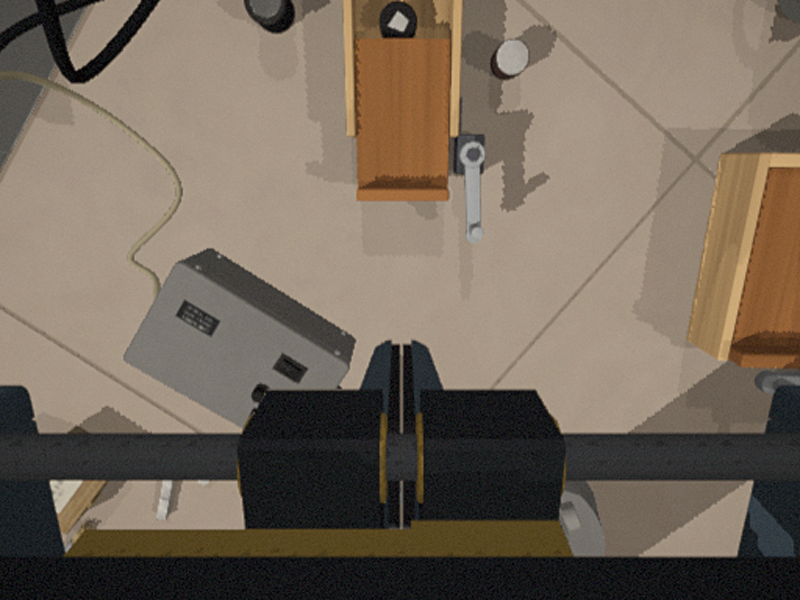

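The wrist view shows the pull, with its front edge at about (357..448,196), the pivot at (472,153) and the pin at (475,232). The box axis is upright in the picture. The transformer's near corner is at (355,345).

Run:
```python
from h import *
p,d,c=load('wr1')
def P(u,v,Z=None): return w(d,c,(u+.5)/1.5625-.5,(v+.5)/1.5625-.5,Z)
R=c['R'];print('cam',-R.T@c['t'])
pts=dict(pv=P(472,153,.05),pin=P(475,231,.065),pl=P(357.5,194,.052),pr=P(448.5,194,.052),plb=P(357.5,200,.029),slug=P(513,53,.027),fl=P(350,135,.04),fr=P(455,135,.04),tr=P(355,343,.072),tr2=P(210,249,.072),flL=P(346,135,.04),frR=P(460,135,.04))
for n,x in pts.items(): print(n,x.round(4))
e=pts['pl']-pts['pr'];print(np.degrees(np.arctan2(-e[0],e[1])),np.linalg.norm(e))
e=pts['flL']-pts['frR'];print(np.degrees(np.arctan2(-e[0],e[1])),np.linalg.norm(e))
a=np.radians(-22.5);X=np.array([np.cos(a),np.sin(a)]);Y=np.array([-X[1],X[0]])
O=pts['pv'][:2]+.079*X+.056*Y;print('O',O)
for n,x in pts.items(): print(n,((x[:2]-O)@X).round(4),((x[:2]-O)@Y).round(4))
tp=env.state()['tool_pos'][:2];print('tool',(tp-O)@X,(tp-O)@Y)
for v in range(180,210,3): print(v,d[int(v/1.5625),258],P(403,v).round(4))
# depth along edge col
```

```text
cam [ 0.622759   -0.31555329  0.47183453]
pv [ 0.6037 -0.3682  0.05  ]
pin [ 0.5477 -0.3479  0.065 ]
pl [ 0.6095 -0.2718  0.052 ]
pr [ 0.5814 -0.3395  0.052 ]
plb [ 0.6042 -0.2674  0.029 ]
slug [ 0.6614 -0.4274  0.027 ]
fl [ 0.6538 -0.2838  0.04  ]
fr [ 0.6215 -0.3616  0.04  ]
tr [ 0.4997 -0.2227  0.072 ]
tr2 [ 0.6159 -0.149   0.072 ]
flL [ 0.655  -0.2809  0.04  ]
frR [ 0.6199 -0.3653  0.04  ]
-22.545627373583443 0.07323259778892148
-22.549096184600586 0.09144085979087725
O [ 0.69812041 -0.34665751]
pv -0.079 -0.056
pin -0.1385 -0.0587
pl -0.1105 0.0352
pr -0.1106 -0.038
plb -0.1171 0.0373
slug -0.003 -0.0886
fl -0.065 0.0411
fr -0.0651 -0.0432
tr -0.2307 0.0386
tr2 -0.1516 0.1511
flL -0.065 0.0443
frR -0.0651 -0.0472
tool -0.1603904298912908 0.0007788472665582583
180 0.42109206 [ 0.6049 -0.3096  0.0363]
183 0.42401978 [ 0.6027 -0.3087  0.0377]
186 0.42583445 [ 0.6005 -0.3078  0.0372]
189 0.42030048 [ 0.5984 -0.3069  0.0402]
192 0.40957484 [ 0.597  -0.3063  0.0535]
195 0.4089909 [ 0.5947 -0.3054  0.0516]
198 0.41044948 [ 0.5926 -0.3045  0.0525]
201 0.41157833 [ 0.5904 -0.3036  0.0534]
204 0.46294945 [ 0.5839 -0.3011  0.0013]
207 0.4637032 [ 0.5815 -0.3001  0.0019]
```

>>> move_arm(
  series=[
    [0,0,0,0,0,50,-1],
    [0,0,0,0,0,100,-1],
    [0,0,0,0,0,150,-1],
    [0,0,0,0,0,195,-1],
    [0,0,0,0,0,230,-1],
    [0,0,0,0,0,255,-1],
    [0,0,0,0,0,264,-1],
    [0,0,0,0,0,264,-1],
    [0,0,0,6,0,264,-1],
    [0,0,0,12,0,264,-1],
    [0,0,0,18,0,264,-1],
    [0,0,0,21,0,264,-1],
    [0,0,0,24,0,264,-1],
    [0,0,0,27,0,264,-1],
    [0,0,0,30,0,264,-1],
    [0,0,0,33,0,264,-1],
    [0,0,0,33,0,264,-1],
  ],
)

```text
t: 3.78
tool_pos: [0.5808, -0.2969, 0.0365]
tool_rot: [0.981, -0.196, -0.0, -0.001]
ft_force: [0.7, 0.7, 0.1]
width: 0.0003
```

Run:
```python
from h import *
s=env.state();print(s['t'],s['tool_pos'],s['ft_force'])
p,d,c=snap('wrist','wr2')
a=cv2.imread('pics/wr2.png');cv2.imwrite('pics/wr2b.png',a)
```

```text
3.775 [ 0.5807544  -0.29693643  0.03654308] [0.73536819 0.70829222 0.11097883]
```

View pics/wr2b.png

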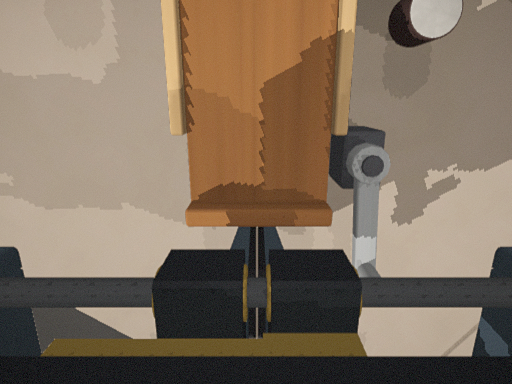

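The wrist view shows the fingertips at or close to the pull's front face (256,228), with the bar and its pin clear on the right at (367,240). I'll push on slowly.

>>> move_arm(
  series=[
    [0,0,0,3,0,0,-1],
    [0,0,0,6,0,0,-1],
    [0,0,0,9,0,0,-1],
    [0,0,0,12,0,0,-1],
    [0,0,0,15,0,0,-1],
    [0,0,0,18,0,0,-1],
    [0,0,0,21,0,0,-1],
    [0,0,0,24,0,0,-1],
    [0,0,0,27,0,0,-1],
    [0,0,0,30,0,0,-1],
    [0,0,0,33,0,0,-1],
  ],
)

```text
t: 5.2
tool_pos: [0.6114, -0.3096, 0.0365]
tool_rot: [0.981, -0.196, -0.0, -0.001]
ft_force: [-2.4, 0.8, 1.0]
width: -0.0
```

Run:
```python
from h import *
s=env.state();print(s['t'],s['tool_pos'],s['ft_force'])
O=np.array([.69812,-.34666]);a=np.radians(-22.5);X=np.array([np.cos(a),np.sin(a)]);print((s['tool_pos'][:2]-O)@X)
p,d,c=snap('wrist','wr3')
```

```text
5.2 [ 0.61144138 -0.30964154  0.03651554] [-2.39261739  0.75178746  0.96485558]
-0.09424695515649291
```

View pics/wr3.png

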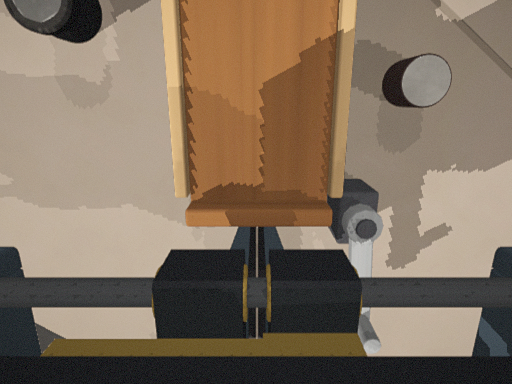

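The cover is moving. The box front edge is at row 196 and the pull front edge at row 226.

Run:
```python
from h import *
p,d,c=load('wr3')
O=np.array([.69812,-.34666]);a=np.radians(-22.5);X=np.array([np.cos(a),np.sin(a)])
print((w(d,c,256,226,.052)[:2]-O)@X,(w(d,c,180,196,.04)[:2]-O)@X,(w(d,c,340,196,.04)[:2]-O)@X)
```

```text
-0.07717891499782774 -0.06469107109617761 -0.06476321563701248
```

>>> move_arm(
  series=[
    [0,0,0,2,0,0,-1],
    [0,0,0,4,0,0,-1],
    [0,0,0,6,0,0,-1],
    [0,0,0,8,0,0,-1],
    [0,0,0,9,0,0,-1],
    [0,0,0,10,0,0,-1],
    [0,0,0,11,0,0,-1],
    [0,0,0,11.5,0,0,-1],
    [0,0,0,12,0,0,-1],
    [0,0,0,12.5,0,0,-1],
    [0,0,0,13,0,0,-1],
  ],
)

```text
t: 6.62
tool_pos: [0.6227, -0.3143, 0.0365]
tool_rot: [0.981, -0.196, -0.001, -0.001]
ft_force: [-6.1, 3.0, 3.3]
width: 0.0006
```

>>> move_arm(
  series=[
    [0,0,0,1,0,0,-1],
    [0,0,0,1.5,0,0,-1],
    [0,0,0,2,0,0,-1],
    [0,0,0,2,0,0,-1],
  ],
)

```text
t: 7.12
tool_pos: [0.6226, -0.3143, 0.0366]
tool_rot: [0.981, -0.196, -0.004, -0.001]
ft_force: [-7.5, 3.1, 5.0]
width: 0.0006
```

The cover is against its stop: force rose with no further motion, and the position matches. Next I back off, rise, turn the tool and go beside the pin.

>>> move_arm(
  series=[
    [0,0,0,-5,0,0,-1],
    [0,0,0,-15,0,0,-1],
    [0,0,0,-30,0,-10,-1],
    [0,0,0,-40,0,-50,-1],
    [0,0,0,-45,0,-90,-1],
    [0,0,-0.18,-50,10,-90,-1],
    [0,0,-0.36,-55,20,-90,-1],
    [0,0,-0.54,-55,30,-90,-1],
    [0,0,-0.72,-55,40,-90,-1],
    [0,0,-0.9,-55,55,-90,-1],
    [0,0,-1.08,-55,65,-90,-1],
    [0,0,-1.26,-55,75,-90,-1],
    [0,0,-1.42,-55,85,-90,-1],
    [0,0,-1.57,-55,93.5,-90,-1],
    [0,0,-1.57,-55,93.5,-90,-1],
    [0,0,-1.57,-55,93.5,-90,-1],
  ],
)

```text
t: 9.12
tool_pos: [0.5364, -0.3796, 0.1273]
tool_rot: [0.833, 0.554, -0.001, -0.003]
ft_force: [0.4, -0.3, -0.1]
width: 0.0004
```

Run:
```python
from h import *
s=env.state();print(s['t'],s['tool_pos'],s['tool_rot'],s['q'],s['ft_force'])
O=np.array([.69812,-.34666]);a=np.radians(-22.5);X=np.array([np.cos(a),np.sin(a)]);Y=np.array([-X[1],X[0]]);r=s['tool_pos'][:2]-O;print(r@X,r@Y)
p,d,c=snap('wrist','wr4')
p,d,c=snap('top','top2')
a=cv2.resize(p[105:225,195:315,::-1],(384,384),interpolation=cv2.INTER_CUBIC)
cv2.imwrite('pics/m4.png',np.hstack([a[:,:288],cv2.imread('pics/wr4.png')]))
```

```text
9.125 [ 0.53643568 -0.37955688  0.12730138] [ 0.8325926   0.55387493 -0.00137034 -0.00320187] [-6.33087479e-01  5.10595793e-01  1.48186611e+00 -4.08498031e-04
  1.15608634e+00 -2.36155489e-01] [ 0.41672024 -0.30944856 -0.13151226]
-0.1367877411258383 -0.0922666662704899
```

View pics/m4.png

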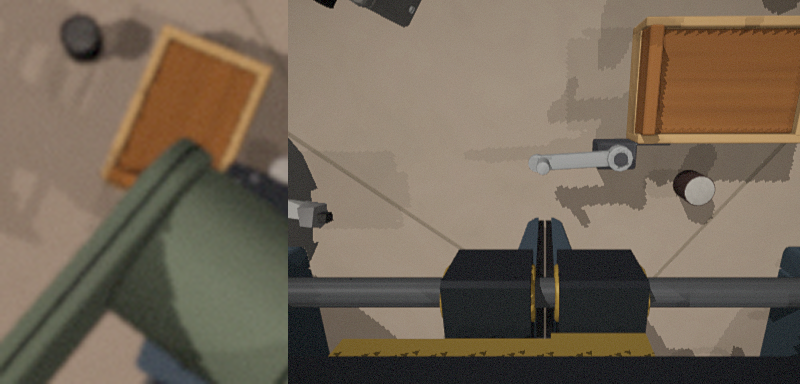

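The cover is shut, with the pull flush with the box front. The pin at wrist pixel (253,163) lies straight ahead of the fingertips at column 256. Next I check the numbers and work out the arc rows.

Run:
```python
from h import *
p,d,c=load('wr4')
O=np.array([.69812,-.34666]);a=np.radians(-22.5);X=np.array([np.cos(a),np.sin(a)]);Y=np.array([-X[1],X[0]])
B=lambda P:np.array([(P[:2]-O)@X,(P[:2]-O)@Y]).round(4)
print('pin',B(w(d,c,252.5,163,.065)),'pv',B(w(d,c,333,157,.05)),'pull',B(w(d,c,352,80,.052)), 'slug',w(d,c,410,192,.027))
# arc rows, tool now: x_t=box Y, y_t=box X (approx), centre offset 21.5 behind pin
th0=1.61; off=.0215
s=np.array([-.1368,-.0923])
for th in list(np.arange(1.62,-.001,-.09)):
    r=np.array([-np.sin(th),np.cos(th)]);t=np.array([np.cos(th),np.sin(th)])
    C=np.array([-.079,-.056])+.06*r-off*t
    print(round(th,2),'rot',round(np.pi/2-th,2),'x',((C-s)[1]*1000).round(1),'y',((C-s)[0]*1000).round(1))
```

```text
pin [-0.141  -0.0567] pv [-0.0797 -0.055 ] pull [-0.07    0.0005] slug [ 0.65802851 -0.42675112  0.027     ]
1.62 rot -0.05 x 11.9 y -1.1
1.53 rot 0.04 x 17.3 y -3.0
1.44 rot 0.13 x 22.8 y -4.5
1.35 rot 0.22 x 28.5 y -5.5
1.26 rot 0.31 x 34.2 y -5.9
1.17 rot 0.4 x 39.9 y -5.8
1.08 rot 0.49 x 45.6 y -5.3
0.99 rot 0.58 x 51.2 y -4.2
0.9 rot 0.67 x 56.8 y -2.6
0.81 rot 0.76 x 62.1 y -0.5
0.72 rot 0.85 x 67.2 y 2.1
0.63 rot 0.94 x 72.1 y 5.1
0.54 rot 1.03 x 76.7 y 8.5
0.45 rot 1.12 x 81.0 y 12.3
0.36 rot 1.21 x 84.9 y 16.5
0.27 rot 1.3 x 88.4 y 21.1
0.18 rot 1.39 x 91.5 y 25.9
0.09 rot 1.48 x 94.1 y 31.0
-0.0 rot 1.57 x 96.3 y 36.3
```

>>> move_arm(
  series=[
    [0,0,0,0,0,30,-1],
    [0,0,0,0,0,55,-1],
    [0,0,0,0,0,70,-1],
    [0,0,0,0,0,77,-1],
    [0,0,0,4,-1,77,-1],
    [0,0,0,8,-1,77,-1],
    [0,0,0,12,-1,77,-1],
    [0,0,0.04,17.3,-3,77,-1],
    [0,0,0.13,22.8,-4.5,77,-1],
    [0,0,0.22,28.5,-5.5,77,-1],
    [0,0,0.31,34.2,-5.9,77,-1],
    [0,0,0.4,39.9,-5.8,77,-1],
    [0,0,0.49,45.6,-5.3,77,-1],
    [0,0,0.58,51.2,-4.2,77,-1],
    [0,0,0.67,56.8,-2.6,77,-1],
  ],
)

```text
t: 11.1
tool_pos: [0.5561, -0.3259, 0.0509]
tool_rot: [0.969, 0.249, -0.002, -0.002]
ft_force: [-0.2, -0.1, 0.6]
width: 0.0006
```

Run:
```python
from h import *
from scipy.spatial.transform import Rotation as Ro
s=env.state();print(s['t'],s['tool_pos'],s['ft_force'])
O=np.array([.69812,-.34666]);a=np.radians(-22.5);X=np.array([np.cos(a),np.sin(a)]);Y=np.array([-X[1],X[0]])
r=s['tool_pos'][:2]-O;S=np.array([r@X,r@Y]);M=Ro.from_quat(s['tool_rot']).as_matrix()
tx=np.array([M[:2,0]@X,M[:2,0]@Y]);ty=np.array([M[:2,1]@X,M[:2,1]@Y]);yaw=np.arctan2(tx[1],tx[0]);print(S,yaw)
for th in list(np.arange(.81,-.001,-.09)):
    r=np.array([-np.sin(th),np.cos(th)]);t=np.array([np.cos(th),np.sin(th)])
    D=np.array([-.079,-.056])+.06*r-.0215*t-S
    print(round(th,2),'rot',round(yaw-th,2),'x',(D@tx*1000).round(1),'y',(D@ty*1000).round(1))
snap('wrist','wr5')
```

```text
11.1 [ 0.55613689 -0.32585328  0.05085714] [-0.23834962 -0.05251143  0.60203545]
[-0.13913768 -0.03511168] 0.8951009482694811
0.81 rot 0.09 x 5.0 y -1.6
0.72 rot 0.18 x 10.6 y -2.8
0.63 rot 0.27 x 16.3 y -3.5
0.54 rot 0.36 x 22.0 y -3.7
0.45 rot 0.45 x 27.7 y -3.4
0.36 rot 0.54 x 33.4 y -2.6
0.27 rot 0.63 x 39.0 y -1.2
0.18 rot 0.72 x 44.4 y 0.6
0.09 rot 0.81 x 49.7 y 2.9
0.0 rot 0.9 x 54.7 y 5.7
```

View pics/wr5.png

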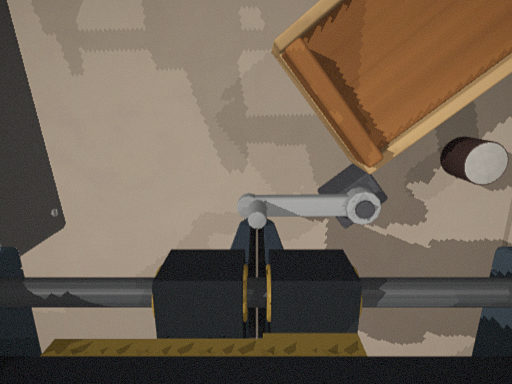

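The pin (257,215) sits in front of the fingertips, and the bar is following square to the tool, with its pivot at (362,208). I'll continue the arc, ending slowly.

>>> move_arm(
  series=[
    [0,0,0.09,5,-1.6,0.5,-1],
    [0,0,0.18,10.6,-2.8,0.5,-1],
    [0,0,0.27,16.3,-3.5,0.5,-1],
    [0,0,0.36,22,-3.7,0.5,-1],
    [0,0,0.45,27.7,-3.4,0.5,-1],
    [0,0,0.54,33.4,-2.6,0.5,-1],
    [0,0,0.63,39,-1.2,0.5,-1],
    [0,0,0.72,44.4,0.6,0.5,-1],
    [0,0,0.76,47,1.7,0.5,-1],
    [0,0,0.81,49.7,2.9,0.5,-1],
    [0,0,0.85,52.2,4.3,0.5,-1],
    [0,0,0.9,54.2,5.7,0.5,-1],
    [0,0,0.9,54.7,5.7,0.5,-1],
    [0,0,0.9,54.7,5.7,0.5,-1],
  ],
)

```text
t: 12.9
tool_pos: [0.6074, -0.3042, 0.0504]
tool_rot: [0.98, -0.198, -0.002, -0.001]
ft_force: [-0.7, -0.3, 0.6]
width: 0.0007
```

>>> move_arm(
  series=[
    [0,0,0,0.5,0,0,-1],
    [0,0,0,1,0,0,-1],
    [0,0,0,1.5,0,0,-1],
    [0,0,0,2,0,0,-1],
    [0,0,0,2.5,0,0,-1],
    [0,0,0,3,0,0,-1],
    [0,0,0,3,0,0,-1],
  ],
)

```text
t: 13.78
tool_pos: [0.6082, -0.3045, 0.0504]
tool_rot: [0.98, -0.198, -0.005, -0.001]
ft_force: [-6.9, 2.7, 4.1]
width: 0.0005
```

The catch is at its stop: 7.4 N and no further motion. I'll back off, rise and check.

>>> move_arm(
  series=[
    [0,0,0,-5,0,0,-1],
    [0,0,0,-15,0,0,-1],
    [0,0,0,-30,0,0,-1],
    [0,0,0,-45,0,-30,-1],
    [0,0,0,-60,0,-80,-1],
    [0,0,0,-60,0,-130,-1],
    [0,0,0,-60,0,-180,-1],
    [0,0,0,-60,0,-220,-1],
    [0,0,0,-60,0,-220,-1],
    [0,0,0,-60,0,-220,-1],
  ],
)

```text
t: 15.02
tool_pos: [0.5543, -0.2819, 0.27]
tool_rot: [0.98, -0.198, -0.005, -0.002]
ft_force: [0.8, 0.2, -0.8]
width: 0.0004
```

Run:
```python
from h import *
s=env.state();print(s['t'],s['tool_pos'],s['ft_force'])
p,d,c=snap('wrist','wr6')
cv2.imwrite('pics/wr6b.png',cv2.resize(p[0:200,150:400,::-1],(750,600),interpolation=cv2.INTER_CUBIC))
```

```text
15.025 [ 0.55425987 -0.28193574  0.2700047 ] [ 0.76674681  0.24225715 -0.78085519]
```

View pics/wr6b.png

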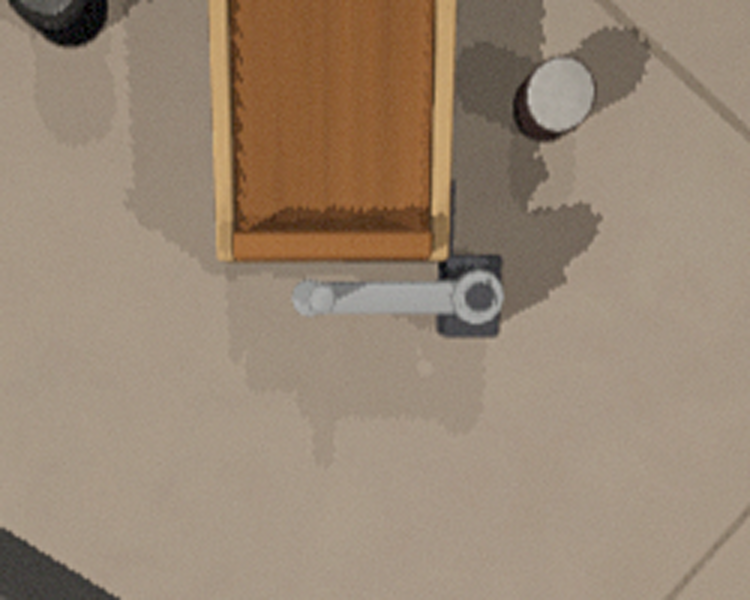

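The close view shows the pull flush with the box front, rows 258–262. The catch bar lies parallel across it, from the pivot at (480,297) to the pin at (320,298). The slug and loupe look untouched, and the arm is clear, so I'm handing in.

```bash
python3 -c "
from h import *
p,d,c=load('wr6')
print(w(d,c,150+561/3,92/3,.027))
env.job_done()"
```

```text
[ 0.65911935 -0.42664366  0.027     ]
the job is handed in; nothing more can be done
```

The specimen box is closed and handed in at about 15 s. With shut fingertips I pushed the sliding cover slowly to its stop, then pushed the catch's thumb pin round to its stop.

- **Cover:** it stopped moving while the push rose to about 9 N, against roughly 2 N to slide it. The last close view shows the pull flush with the box front. One rougher image reading put the pull about 5 mm further out. I went with the stop and the last close view instead.
- **Catch:** it stopped at about 7 N, against roughly 1 N to move it. The last view shows the bar lying parallel across the front of the cover.
- **Slug and loupe:** the slug's measured position is the same as before, within 2–3 mm of measuring error. The loupe looked undisturbed, but I did not measure it again.
- **Samples:** the fingers never went inside the box. I could not see the samples once the cover was shut, so I have no later check on them.

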